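Clamp a manifold block in the inclined calibration stand

TASK

Lay the manifold block gently in the channel of the inclined stand, right way up with its long side along the channel. Then push the hand slide along the channel until it drives the block against the sprung stop and holds it firmly clamped there after you let go, without crushing it. Leave the gauge, the wrench and the jar where they are.

Things in the scene. Friction and masses are not known exactly. Their poses are not given: they have to be found in the camera images.
- block: Bare aluminium manifold block, 40 mm (x) by 100 mm (y, its long side) by 45 mm tall (z), about 0.35 kg, standing upright on the bench left of the stand. On top, 34 mm either side of the middle along y, are two black valve caps, 24 mm across, tops 63 mm above the underside. Origin: centre of its underside. Either end may face the stop.
- block_grip (a point): Centre of the block, 34 mm above its underside, where it is gripped across its 40 mm width, between the caps (44 mm free between them).
- cradle: Inclined channel plate of the grey stand, 130 mm (x) by 360 mm (y), leaning 30 degrees towards the robot. Origin: centre of the channel floor; x points across the channel, uphill, away from the robot; y along it from hand slide to sprung stop; z straight out of the floor. The channel is 46 mm wide between two rails 10 mm high, 8 mm thick.
- stop_zone (a point): Fixed point on the channel's centre line, 95 mm along cradle y, 22 mm above the floor. The sprung stop is a dark block 42 mm high with a 40 mm wide rubber pad facing the slide; the pad's face lies within 10 mm either side of this point along y. Set differently each time, not reported: find it by touch. The pad gives on a spring, 1.5 N/mm, up to 12 mm; 4 to 8 mm is firm.
- slide_grip (a point): Point in the middle of the upright black grip fin of the hand slide, 60 mm above the channel floor. The fin is 26 mm (cradle x) by 14 mm (cradle y) and reaches from 30 mm (top of the dark carriage) to 77 mm above the floor.
- slide (a joint): Travel of the hand slide along cradle y towards the stop, 0 to 0.10 m; starts open, at 0 to 0.02. It runs stiffly (about 7 N drag), stays where it is left and holds back up to about 7 N. At value q the fin's centre is at cradle y = -0.125 + q and the jaw's pressing face at -0.075 + q.
- jaw: Upright steel jaw plate on the front of the hand slide, 42 mm wide, 12 mm thick, top 42 mm above the channel floor. Origin: on the channel floor below the centre of the grip fin, 50 mm behind the pressing face; axes as the cradle.
- gauge: Bystander: a dial pressure gauge lying face up on the bench, 100 mm across, 35 mm thick, with a brass connector. Origin: centre of its underside.
- wrench: Bystander: a steel wrench, 180 mm long, lying on the bench. Origin: under its middle.
- jar: Bystander: a closed jar, 64 mm across and 85 mm tall. Origin: centre of its underside.
Mind the look-alikes: they are no part of the job. Several things have the shape of the block; the one meant has the colours described above.

How it is judged:
On the way:
1. the block lies in the channel, let go (x of block in the frame of cradle between -0.007 and 0.007 m and z of block in the frame of cradle between -0.005 and 0.005 m and angle between the z axis of block and the z axis of cradle, either way round below 0.07 rad and angle between the y axis of block and the y axis of cradle, either way round below 0.07 rad and y of block in the frame of cradle between -0.06 and 0.07 m and contact force between the fingers and block below 0.3 N), for 0.2 s.
At the end, for the whole second after the job is handed in: The block lies at rest on the channel floor (within 7 mm across, 5 mm in height and 0.07 rad of the channel's directions), the sprung stop pad bearing on one end with more than 3 N and the jaw on the other with more than 1 N, after the slide is let go (x of block in the frame of cradle between -0.007 and 0.007 m and z of block in the frame of cradle between -0.005 and 0.005 m and angle between the z axis of block and the z axis of cradle, either way round below 0.07 rad and angle between the y axis of block and the y axis of cradle, either way round below 0.07 rad and y of block in the frame of cradle between -0.06 and 0.07 m and contact force between jaw and block above 1 N and contact force between stop_pad and block above 3 N and linear speed of block below 0.01 m/s); the robot touches nothing.
It fails at once if the jaw pressed the block with more than 30 N (contact force between jaw and block above 30 N).
It fails at once if the block was dropped or slammed on to the stand (over 60 N) (contact force between block and cradle above 60 N).
It fails at once if a bystander was moved by more than 30 mm (distance of any of gauge, wrench, jar from where it was at the start of the episode above 0.03 m).
It also fails if it takes over 58 s, if anything falls off the work surface, if the arm or the gripper's body presses on something with over 40 N, if the wrist force passes 120 N, or if a joint passes its speed limit or range.

ROBOT

A 7-joint arm with a two-finger parallel gripper is mounted at the origin on the work surface. World frame = base frame: x ahead of the robot, y to its left, z up, the work surface at z = 0. Lengths are in m, angles in rad, forces in N, time in s.
With the tool pointing down it reaches from about 0.425 to 1.025 m from the base axis. Payload 9.4 kg.
Tool frame: the origin (TCP) lies at the very end of the fingers, on their centre line; the grasp point (between the pads) lies 19 mm behind it; z points along the fingers, y is the line along which they close (so a half turn about z gives the same grasp; the last joint's range is limited). The gripper opens to 93 mm and grips with 3 to 60 N. Pads are 15 mm wide; open, the fingers measure 128 mm over their backs; the gripper's body (75 mm by 188 mm) begins 65 mm behind the grasp point.
Start: joints at [1.141, 0.599, -0.003, 1.599, 0.002, 0.943, -0.08], TCP at [0.25, -0.68, 0.219] pointing down, gripper open.
Joint ranges: [-2.57, 2.57], [-0.35, 1.97], [-1.29, 1.29], [0.11, 2.56], [-1.05, 4.19], [0.11, 1.86], [-2.63, 2.63]. Speed limits (rad/s): [2.22, 2.22, 3.01, 3.01, 3.14, 3.14, 3.14].

INTERFACE

Orientations are given as a unit quaternion [w, x, y, z].
In Python, from cell import bot gives the robot as it stands.
- The arm moves only by the tool move_arm, never from a script. Its argument "series" is a list of rows, each a list of 7 numbers: the shift along the tool's x, y, z each as a share of 30 mm, from -1 to 1, then the turn, a rotation vector about the tool's x, y, z each as a share of 0.12 rad, from -1 to 1, then the opening, from 0 (shut) to 1 (fully open). In form: [[x, y, z, wx, wy, wz, hand], ...]. A call has 1 to 12 rows; each row shifts and turns the commanded pose from where the row before left it, along the tool's axes as they then stand; what a row does not reach is not made up. A row lasts 1/10 s, in which the tool goes at most 50 mm and 8.59 degrees, less where a joint would pass 70% of its speed; a pose out of reach is approached as far as the arm can. A call with a number of a shift or a turn outside -1 to 1 is refused whole. A call with a gripper value outside its range is refused whole. The fingers move at their own pace and stop on an object; the grip force is fixed at half the most. Time passes only in rows, so rows that do not move let the fingers close. It gives the time, the measured TCP pose, the force, the opening and the grip force at its end, in the units of the state.
- bot.sense(): the state, without advancing time (a new reading comes with each control period).
- bot.grab_frame(name): name is "scene" or "side" or "wrist"; returns the picture (384x512x3 uint8, red, green, blue); there is no depth.
- bot.camera_info(name): a dict with "fovy" (degrees; the focal length in pixels is half the picture's height over the tangent of half this angle, whatever the lens; pixels are square), "cx", "cy" (the principal point, pixels), "rvec" (rotation vector, rad) and "tvec" (3), from world to camera coordinates, as OpenCV has them. Camera axes: x right, y down, z forward; pixel columns grow to the right and rows downward; lengths in m; the calibration is good to about 2 mm. A picture is of the moment at which its call begins: read the wrist's pose just before it. camera_info takes no time and is no camera call; for the wrist camera it gives the pose at the moment of the call.
- bot.close_job(): hands the job in; it is judged then, once.
The state is a dict: "time": time; "qpos": joint angles; "dq": joint speeds; "joint_efforts": joint torques, N m; "eef_pos": TCP position; "tcp_rot": TCP orientation; "force": force on the tool from outside, world axes, zero at the start; "ft_torque": the same for the moment, N m; "finger_gap": finger opening in m; "grasp_force": force on a finger pad.
Only numpy, scipy, OpenCV 4.12 (cv2) and the standard library are available. Lean on these libraries where they do the work, as an engineer would, in place of code of your own. Each camera call takes 0.05 s, during which the arm holds its last target. There are 200 camera calls.

## Working session

There is one attempt and no reset: what is moved stays moved. The work goes in short steps, Python scripts to look and compute and a tool call to move; the robot and the scene stay as the last step left them, time stands still between calls to the robot, and variables do not carry over. Pictures are saved under pics/ and viewed, at most 10 in all, crops included, and the job is handed in when it is done.

Besides the shell and the picture viewer there is one more tool, called after ">>>" by a JSON object that holds its "name" and its "arguments", one argument or row to a line. move_arm: Moves the arm, as the interface text tells. Shift numbers are shares of 30 mm and turn numbers shares of 0.12 rad, none past 1 either way. Its arguments: {"type":"object","properties":{"series":{"type":"array"}},"required":["series"]}

```bash
mkdir -p pics; ls
python3 - <<'E'
from cell import bot
import cv2,numpy as np
s=bot.sense();print(s)
for n in ("scene","side"):
    cv2.imwrite(f"pics/{n}0.png",bot.grab_frame(n)[:,:,::-1]);print(n,bot.camera_info(n))
E
```

```text
pics
{'time': 0.0, 'qpos': array([ 1.14130529,  0.60010073, -0.002535  ,  1.60010124,  0.0017881 ,
        0.94290608, -0.07978315]), 'dq': array([-0.00040404,  0.00054562, -0.00134059, -0.00032587, -0.00088715,
       -0.00011159, -0.00212583]), 'joint_efforts': array([ 1.38169278e-03, -7.65071726e+01,  1.49811756e+00, -2.52361268e+01,
       -5.21843915e-02,  1.68239797e-02,  1.30408157e-04]), 'eef_pos': array([ 0.25031858, -0.67990945,  0.21778794]), 'tcp_rot': array([-7.30122937e-04,  9.84476929e-01,  1.75512402e-01, -1.98445159e-04]), 'force': array([-0.06598284,  1.39670905, -0.1733029 ]), 'ft_torque': array([-0.03461857, -0.04832842,  0.03464134]), 'grasp_force': 0.0, 'finger_gap': 0.0932154572077996}
scene {'fovy': 49.86924817035885, 'cx': 250.23210744400734, 'cy': 193.42821152961085, 'rvec': array([ 2.16710394,  0.73916575, -0.35396238]), 'tvec': array([-0.42523556, -0.1294074 ,  1.62074009])}
side {'fovy': 53.419622779944284, 'cx': 255.5069437690235, 'cy': 191.63370916532887, 'rvec': array([ 0.91885235, -2.26774137,  1.29471243]), 'tvec': array([0.38386337, 0.29072299, 0.71197623])}
```

View pics/scene0.png

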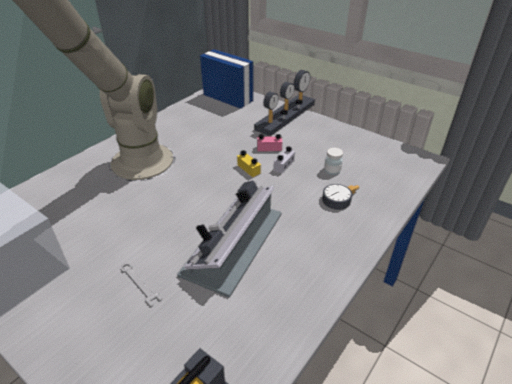

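View pics/side0.png

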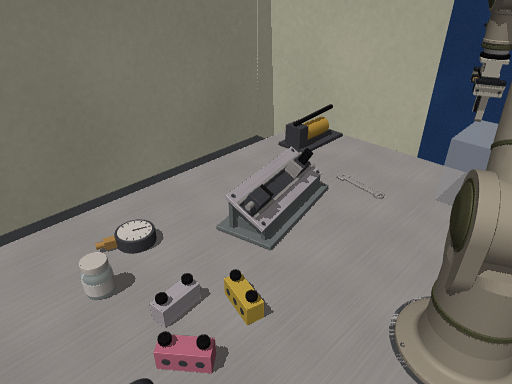

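Candidates for the block: bare aluminium at scene (285,158) / side (176,299); yellow at scene (249,163) / side (243,296); pink at scene (270,144) / side (185,352). I choose the aluminium one and check it in a close crop, along with the stand.

Run:
```python
import cv2,numpy as np
a=cv2.imread("pics/scene0.png");b=cv2.imread("pics/side0.png")
def c(im,x,y,w,h,W,H): return cv2.resize(im[y:y+h,x:x+w],(W,H),interpolation=cv2.INTER_CUBIC)
top=np.hstack([c(a,175,170,110,120,440,480//1)[:300*2//2*1+180], c(b,215,140,120,110,360,330)[:330] if 0 else np.zeros((480,0,3),np.uint8)])
out=np.zeros((600,800,3),np.uint8)
out[:360,:330]=c(a,175,175,110,120,330,360)   # x3
out[:330,340:700]=c(b,215,138,120,110,360,330) # x3
out[365:565,:240]=c(a,260,140,48,40,240,200)  # x5
out[335:585,340:640]=c(b,145,270,60,50,300,250) # x5
cv2.imwrite("pics/crop1.png",out)
```

```text
(no output)
```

View pics/crop1.png

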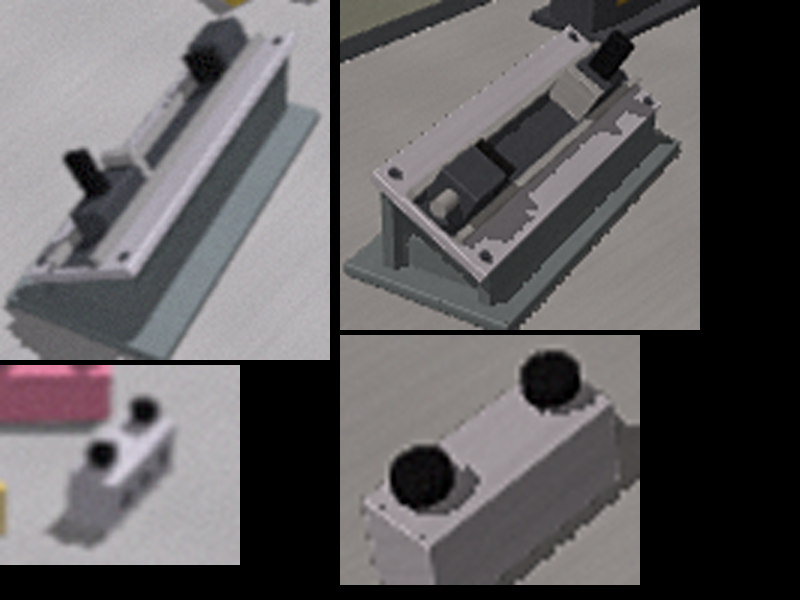

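The crop confirms it: the aluminium block has two black caps, side (161,298) and (187,279), scene (280,158) and (289,149). On the stand, the fin is at scene (203,232) and side (306,156), with the stop at the far end.

```bash
cat > h.py <<'E'
import numpy as np,cv2
from scipy.optimize import least_squares
from scipy.spatial.transform import Rotation as R
from cell import bot
def cam(n):
    c=bot.camera_info(n);f=192/np.tan(np.radians(c["fovy"]/2))
    return (np.array([[f,0,c["cx"]],[0,f,c["cy"]],[0,0,1]]),np.array(c["rvec"]),np.array(c["tvec"]))
def proj(c,P): return cv2.projectPoints(np.float64(P).reshape(-1,1,3),c[1],c[2],c[0],None)[0][:,0]
def ray(c,uv,z):
    M=cv2.Rodrigues(c[1])[0];d=M.T@np.linalg.inv(c[0])@np.array([*uv,1.]);o=-M.T@c[2];return o+d*(z-o[2])/d[2]
def tri(c1,a,c2,b):
    P=[c[0]@np.c_[cv2.Rodrigues(c[1])[0],c[2]] for c in (c1,c2)]
    X=cv2.triangulatePoints(P[0],P[1],np.float64(a),np.float64(b))[:,0];return X[:3]/X[3]
def crad(yaw,p=None):  # y axis heading yaw, x uphill 30deg
    y=np.array([np.cos(yaw),np.sin(yaw),0]);u=np.array([np.sin(yaw),-np.cos(yaw),0])
    x=np.cos(np.pi/6)*u+np.array([0,0,.5]);return np.c_[x,y,np.cross(x,y)]
E
python3 - <<'E'
from h import *
S,D=cam("scene"),cam("side")
for uv in ((280.4,158),(288.6,149)):print("scene cap",ray(S,uv,.054))
for uv in ((161.2,298.4),(187,278.6)):print("side cap",ray(D,uv,.054))
cor=dict(us=([65,-180],(220,266.7),(292.7,147)),ut=([65,180],(273,186.7),(225.7,197.3)))
for k,(l,a,b) in cor.items():print(k,tri(S,a,D,b))
print("fin",tri(S,(203.3,232.3),D,(305.7,156.3)))
obs=[(D,[.065,-.18,0],(292.7,147)),(D,[.065,.18,0],(225.7,197.3)),(D,[-.065,.18,0],(264,233)),(D,[-.065,-.18,0],(321.7,173)),(S,[.065,-.18,0],(220,266.7)),(S,[.065,.18,0],(273,186.7))]
fin=[(S,(203.3,232.3)),(D,(305.7,156.3))]
def res(p):
    M=crad(p[3]);o=p[:3]
    r=[proj(c,o+M@np.array(l))[0]-uv for c,l,uv in obs]
    r+=[proj(c,o+M@np.array([0,-.125+p[4],.058]))[0]-uv for c,uv in fin]
    return np.concatenate(r)
P=tri(S,(203.3,232.3),D,(305.7,156.3))
best=min((least_squares(res,[*P,y,.01]) for y in np.linspace(-3,3,8)),key=lambda s:s.cost)
print(best.x,best.cost,best.fun.round(1))
E
```

```text
scene cap [0.46459747 0.2782501  0.054     ]
scene cap [0.45539111 0.34673582 0.054     ]
side cap [0.45646648 0.34492864 0.054     ]
side cap [0.46455252 0.27643033 0.054     ]
us [ 0.65799807 -0.28970178  0.11077485]
ut [0.57944767 0.06402021 0.10991437]
fin [ 0.55713703 -0.23436349  0.12980011]
[ 0.56262655 -0.12458229  0.07798773  1.79179593  0.01903737] 6.980194682436943 [-2.3  0.4 -0.1 -0.2 -0.2 -1.1 -0.5  0.8 -2.1 -0.6 -0.9 -0.1 -0.2  0.4
 -0.5  0.5]
```

>>> {"name": "move_arm", "arguments": {
  "series": [
    [0,0,-1,0,0,-1,1],
    [0,0,0,0,0,-1,1],
    [0,0,0,0,0,-1,1],
    [0,0,0,0,0,-1,1],
    [0,0,0,0,0,-1,1],
    [0,0,0,0,0,-1,1],
    [0,0,0,0,0,-1,1],
    [0,0,0,0,0,-1,1],
    [0,0,0,0,0,-1,1],
    [0,0,0,0,0,-1,1],
    [0,0,0,0,0,-1,1],
    [0,0,0,0,0,-0.23,1]
  ]
}}

```text
time: 1.3
eef_pos: [0.2502, -0.6802, 0.2481]
tcp_rot: [-0.0, 0.659, 0.752, 0.0]
force: [-0.1, -0.3, -0.2]
finger_gap: 0.0929
grasp_force: 0.0
```

>>> {"name": "move_arm", "arguments": {
  "series": [
    [0.97,0.8,0,0,0,0,1],
    [0.97,0.8,0,0,0,0,1],
    [0.97,0.8,0,0,0,0,1],
    [0.97,0.8,0,0,0,0,1],
    [0.97,0.8,0,0,0,0,1],
    [0.97,0.8,0,0,0,0,1],
    [0.97,0.8,0,0,0,0,1],
    [0.97,0.8,0,0,0,0,1],
    [0.97,0.8,0,0,0,0,1],
    [0.97,0.8,0,0,0,0,1],
    [0.97,0.8,0,0,0,0,1],
    [0.97,0.8,0,0,0,0,1]
  ]
}}

```text
time: 2.5
eef_pos: [0.4915, -0.2955, 0.2486]
tcp_rot: [-0.0, 0.661, 0.75, -0.0]
force: [-0.1, -0.8, 0.5]
finger_gap: 0.0927
grasp_force: 0.0
```

>>> {"name": "move_arm", "arguments": {
  "series": [
    [0.97,0.8,0,0,0,0,1],
    [0.97,0.8,0,0,0,0,1],
    [0.97,0.8,0,0,0,0,1],
    [0,0,0,0,0,0,1]
  ]
}}

```text
time: 2.9
eef_pos: [0.5538, -0.1952, 0.2489]
tcp_rot: [-0.0, 0.658, 0.753, 0.002]
force: [0.3, 0.2, 0.6]
finger_gap: 0.0928
grasp_force: 0.0
```

Run:
```python
from h import *
cv2.imwrite("pics/w1.png",bot.grab_frame("wrist")[:,:,::-1]);c=cam("wrist");np.savez("w1.npz",*c);print(c,bot.sense()["qpos"])
for n,P in dict(origin=[.5626,-.1246,.078]).items():print(n,proj(c,P))
```

```text
(array([[268.42124977,   0.        , 261.84643942],
       [  0.        , 268.42124977, 192.54981614],
       [  0.        ,   0.        ,   1.        ]]), array([-2.86797592, -0.19089435, -0.02692109]), array([-0.5209018 , -0.29812738,  0.34843503])) [ 0.56494059  0.43172074 -0.44551103  1.87158836  0.23289434  0.88914695
  0.13960717]
origin [[278.52743573 121.30743017]]
```

View pics/w1.png

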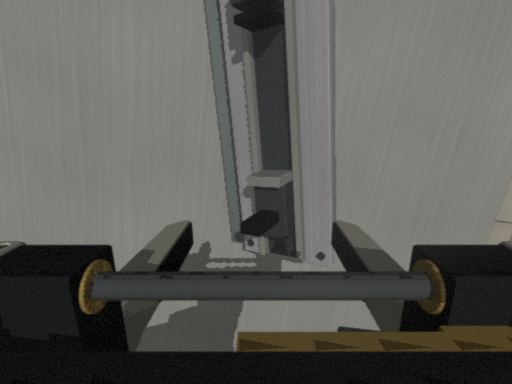

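Wrist view: looking down the channel with the fin at about (262,222), jaw top at (270,179), stop at (258,10) and the uphill slide-end plate corner at (332,264). Next I compare these with the model.

Run:
```python
from h import *
z=np.load("w1.npz");c=[z[k] for k in z]
M=crad(1.7918);o=np.array([.5626,-.1246,.0780]);q=.019
L=dict(us=[.065,-.18,0],ds=[-.065,-.18,0],ue=[.065,0,0],de=[-.065,0,0],rail_u_in=[.023,0,.01],rail_u_out=[.031,0,.01],rail_d_in=[-.023,0,.01],rail_d_out=[-.031,0,.01],
 jaw_ru=[.021,-.075+q,.042],jaw_rd=[-.021,-.075+q,.042],jaw_bu=[.021,-.087+q,.042],jaw_bd=[-.021,-.087+q,.042],fintop=[0,-.125+q,.077])
for k,l in L.items():print(k,proj(c,o+M@np.array(l))[0].round(1))
im=cv2.imread("pics/w1.png")
print(im[121,205:345].sum(1)//3)
out=np.zeros((600,800,3),np.uint8)
out[:]=cv2.resize(im[130:280,190:390],(800,600),interpolation=cv2.INTER_CUBIC);cv2.imwrite("pics/c2.png",out)
```

```text
us [334.4 263.6]
ds [248.6 247.1]
ue [331.7 116.9]
de [235.  124.9]
rail_u_in [292.6 120.3]
rail_u_out [299.2 119.7]
rail_d_in [258.1 123.1]
rail_d_out [252.6 123.6]
jaw_ru [282.2 174.3]
jaw_rd [250.1 173.4]
jaw_bu [282.9 184.8]
jaw_bd [251.1 183.3]
fintop [253.8 226. ]
[126 125 131 128 126 127 128 129 127 128 125 124 112  91  96  98 102 102
  97 101  99 101  99  96  78  65  68 107 117 119 120 119 123 119 121 120
 123 123 122 122 120 116 113  99 104 109 108 108 106 103  96  94  92  80
  63  54  55  51  53  54  54  56  52  52  56  56  54  52  56  59  55  54
  55  56  52  55  54  51  52  53  53  46  41  44  56  92 106 105 108 107
 107 103  98  97  96 114 121 120 122 120 124 125 124 122 121 120 125 128
 123 120 126 127 126 129 127 126 125 124 121 124 127 124 124 134 137 122
 107 105 102  96 119 128 128 128 126 126 124 124 129 126]
```

View pics/c2.png

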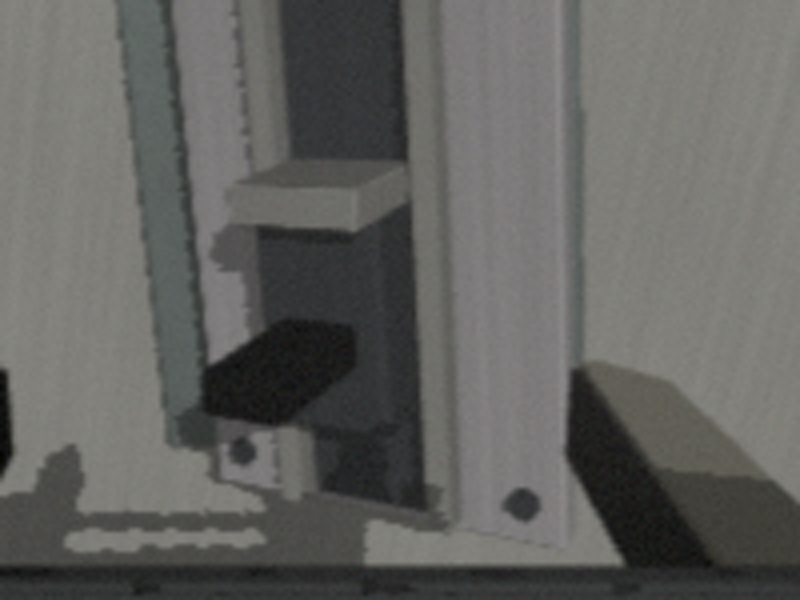

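Run:
```python
from h import *
S,D=cam("scene"),cam("side");z=np.load("w1.npz");W=[z[k] for k in z]
obs=[(D,[.065,-.18,0],(292.7,147)),(D,[.065,.18,0],(225.7,197.3)),(D,[-.065,.18,0],(264,233)),(D,[-.065,-.18,0],(321.7,173)),(S,[.065,-.18,0],(220,266.7)),(S,[.065,.18,0],(273,186.7)),
(W,[.065,-.18,0],(332.5,266)),(W,[-.065,-.18,0],(243.7,250))]
qs=[(S,[0,-.125,.058],(203.3,232.3)),(D,[0,-.125,.058],(305.7,156.3)),(W,[.021,-.075,.042],(279.5,177)),(W,[-.021,-.075,.042],(248,176.5)),(W,[.021,-.087,.042],(279,187.7)),(W,[-.021,-.087,.042],(247.5,185.7))]
lines=[([.065,0,0],330),([-.065,0,0],232),([.023,0,.01],290.5),([.031,0,.01],300),([-.031,0,.01],248.5)]
def res(p):
    M=crad(p[3]);o=p[:3];r=[]
    for c,l,uv in obs: r.append((proj(c,o+M@np.array(l))[0]-uv)*(1 if c is not W else .6))
    for c,l,uv in qs: r.append((proj(c,o+M@(np.array(l)+[0,p[4],0]))[0]-uv)*(1 if c is not W else .6))
    for l,u in lines: r.append([.6*(proj(W,o+M@np.array(l))[0][0]-u)])
    return np.concatenate(r)
b=least_squares(res,[.5626,-.1246,.078,1.79,.019],loss="soft_l1");print(b.x.round(4),b.fun.round(1))
```

```text
[ 0.5606 -0.126   0.0792  1.7831  0.0175] [-1.   0.1  0.5 -0.8  0.2 -1.5  0.7  0.7 -3.7 -1.  -1.3 -0.2 -0.5 -0.4
  1.4 -1.2 -1.7  0.3  0.8  0.1  0.2 -0.  -0.1 -0.5  0.9 -0.1  0.8 -0.1
 -0.1  0.8  0.2 -1.6  1.4]
```

>>> {"name": "move_arm", "arguments": {
  "series": [
    [1,-0.1,0,0,0,0,1],
    [1,-0.1,0,0,0,0,1],
    [1,-0.1,0,0,0,0,1],
    [1,-0.1,0,0,0,0,1],
    [1,-0.1,0,0,0,0,1],
    [1,-0.1,0,0,0,0,1],
    [1,-0.1,0,0,0,0,1],
    [1,-0.1,0,0,0,0,1],
    [1,-0.1,0,0,0,0,1],
    [1,-0.1,0,0,0,0,1],
    [1,-0.1,0,0,0,0,1],
    [1,-0.1,0,0,0,0,1]
  ]
}}

```text
time: 4.15
eef_pos: [0.4686, 0.151, 0.2486]
tcp_rot: [0.0, 0.661, 0.75, -0.0]
force: [0.7, 0.0, 0.4]
finger_gap: 0.0928
grasp_force: 0.0
```

Run:
```python
from h import *
im=bot.grab_frame("wrist");cv2.imwrite("pics/w2.png",im[:,:,::-1]);c=cam("wrist");np.savez("w2.npz",*c)
print(proj(c,[[.460,.312,.045],[.4648,.277,.054],[.456,.346,.054]]))
```

```text
[[272.3787132   52.01516584]
 [272.49985492  81.3055521 ]
 [273.38764043  18.39345602]]
```

View pics/w2.png

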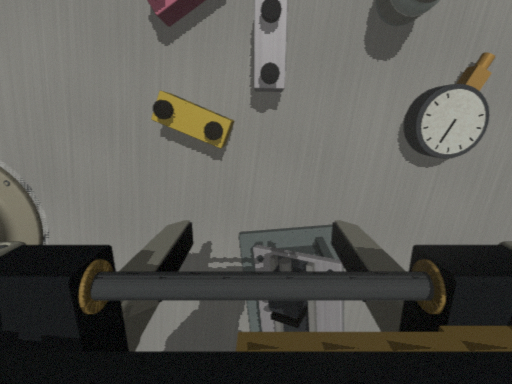

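Wrist view: aluminium block straight ahead, caps at (270,73) and (271,10), nearly aligned with the tool x axis. Gauge at (452,121), yellow look-alike at (192,120).

Run:
```python
from h import *
z=np.load("w2.npz");W=[z[k] for k in z]
A,B=ray(W,(269.5,73),.06),ray(W,(271,10),.06);print(A,B,(A+B)/2,np.arctan2(*(B-A)[1::-1]))
A,B=ray(W,(254.5,88),.045),ray(W,(285,88),.045);print("end corners",A,B,(A+B)/2,bot.sense()["eef_pos"])
# more exact: cap centroid both fixed views with mask
for n,pts in (("side",[(161,298),(187,279)]),("scene",[(280,158),(289,149)])):
    im=cv2.imread(f"pics/{n}0.png");c=cam(n);m=(im.max(2)<60).astype(np.uint8)
    k,l,st,ce=cv2.connectedComponentsWithStats(m)
    for p in pts:
        i=np.argmin(np.linalg.norm(ce-p,axis=1)+1e3*(st[:,4]>2000));print(n,ce[i],st[i,4],ray(c,ce[i],.054))
```

```text
[0.45968868 0.28511355 0.06      ] [0.45205636 0.35218696 0.06      ] [0.45587252 0.31865026 0.06      ] 1.6840995416439937
end corners [0.44303012 0.26713033 0.045     ] [0.4821751  0.27231425 0.045     ] [0.46260261 0.26972229 0.045     ] [0.46756194 0.15621421 0.24900779]
side [161. 298.] 131 [0.45763074 0.3446063  0.054     ]
side [186.63716814 278.5840708 ] 113 [0.4651303  0.27692574 0.054     ]
scene [279.88888889 157.72222222] 18 [0.46206403 0.27858134 0.054     ]
scene [288.41176471 148.88235294] 17 [0.45436884 0.34697299 0.054     ]
```

>>> {"name": "move_arm", "arguments": {
  "series": [
    [1,-0.1,0,0,0,0,1],
    [1,-0.1,0,0,0,0,1],
    [0,0,0,0,0,0,1],
    [0,0,0,0,0,0,1]
  ]
}}

```text
time: 4.6
eef_pos: [0.4552, 0.2092, 0.2484]
tcp_rot: [0.0, 0.66, 0.751, -0.0]
force: [-0.6, -1.1, -0.4]
finger_gap: 0.093
grasp_force: 0.0
```

```bash
cat >> h.py <<'E'
def dtool(p,s=None):
    s=s or bot.sense();q=s["tcp_rot"];M=R.from_quat([q[1],q[2],q[3],q[0]])
    return (M.inv().apply(np.array(p)-s["eef_pos"])/.03).round(2)
E
python3 - <<'E'
from h import *
s=bot.sense();c=cam("wrist");im=bot.grab_frame("wrist");cv2.imwrite("pics/w3.png",im)
m=(im.max(2)<70).astype(np.uint8);k,l,st,ce=cv2.connectedComponentsWithStats(m);P=[]
for p in proj(c,[[.4635,.28,.06],[.4545,.348,.06]]):
    i=np.argmin(np.linalg.norm(ce-p,axis=1)+1e3*(st[:,4]>2000)+1e3*(st[:,4]<100));P.append(ray(c,ce[i],.06));print(p,ce[i],st[i,4],P[-1])
d=P[1]-P[0];o=(P[0]+P[1])/2;print(o,np.linalg.norm(d),np.arctan2(d[1],d[0]),s["eef_pos"],s["tcp_rot"])
print(dtool([*o[:2],.015]))
E
```

```text
[275.7710407  122.83227079] [273.95719844 123.39299611] 257 [0.46129499 0.27901156 0.06      ]
[276.43471911  64.3875834 ] [275.55660377  65.70754717] 318 [0.45365373 0.3464088  0.06      ]
[0.45747436 0.31271018 0.06      ] 0.06782902416495566 1.6836907271039765 [0.455243   0.20921656 0.24843816] [ 1.41451904e-04  6.60187832e-01  7.51100436e-01 -3.74948074e-04]
[3.44 0.51 7.78]
```

>>> {"name": "move_arm", "arguments": {
  "series": [
    [0.86,0.13,0,0,0,0.12,0.75],
    [0.86,0.13,0,0,0,0,0.75],
    [0.86,0.13,0,0,0,0,0.75],
    [0.86,0.13,0,0,0,0,0.75],
    [0,0,0.9,0,0,0,0.75],
    [0,0,0.9,0,0,0,0.75],
    [0,0,0.9,0,0,0,0.75],
    [0,0,0.9,0,0,0,0.75],
    [0,0,0.9,0,0,0,0.75],
    [0,0,0,0,0,0,0.75]
  ]
}}

```text
time: 5.65
eef_pos: [0.4579, 0.3113, 0.1107]
tcp_rot: [-0.0, 0.666, 0.746, -0.003]
force: [-0.6, -0.5, -0.2]
finger_gap: 0.07
grasp_force: 0.0
```

Run:
```python
from h import *
print(dtool([.4578,.3127,.015]),bot.sense()["force"])
```

```text
[0.06 0.02 3.19] [-0.57152964 -0.54154554 -0.19138173]
```

>>> {"name": "move_arm", "arguments": {
  "series": [
    [0.05,0,0.8,0,0,0,0.75],
    [0,0,0.8,0,0,0,0.75],
    [0,0,0.8,0,0,0,0.75],
    [0,0,0.6,0,0,0,0.75],
    [0,0,0.15,0,0,0,0.75],
    [0,0,0,0,0,0,0.75],
    [0,0,0,0,0,0,0.4],
    [0,0,0,0,0,0,0.3],
    [0,0,0,0,0,0,0.3],
    [0,0,0,0,0,0,0.3],
    [0,0,0,0,0,0,0.3],
    [0,0,0,0,0,0,0.3]
  ]
}}

```text
time: 6.85
eef_pos: [0.4583, 0.3159, 0.0195]
tcp_rot: [0.0, 0.665, 0.747, 0.0]
force: [-0.9, -1.2, 5.5]
finger_gap: 0.0401
grasp_force: 30.0
```

>>> {"name": "move_arm", "arguments": {
  "series": [
    [0,0,-0.5,0,0,0,0.3],
    [0,0,-1,0,0,0,0.3],
    [0,0,-1,0,0,0,0.3],
    [0,0,-1,0,0,0,0.3],
    [0,0,-1,0,0,0,0.3],
    [0,0,-1,0,0,0,0.3],
    [0,0,-1,0,0,0,0.3],
    [0,0,-0.5,0,0,0,0.3],
    [0,0,0,0,0,0,0.3],
    [0,0,0,0,0,0,0.3]
  ]
}}

```text
time: 7.85
eef_pos: [0.4579, 0.3153, 0.2284]
tcp_rot: [0.0, 0.665, 0.747, -0.0]
force: [0.4, -0.4, -4.1]
finger_gap: 0.0395
grasp_force: 30.0
```

Run:
```python
from h import *
s=bot.sense();print(s["eef_pos"],s["force"])
c=cam("wrist");im=bot.grab_frame("wrist")[:,:,::-1]
im2=bot.grab_frame("side")[:,:,::-1];out=np.hstack([cv2.resize(im,(400,300)),im2[150:360,100:380]][:1]);
o=np.zeros((384,790,3),np.uint8);o[:,:512]=im;o[:210,512:]=im2[150:360,100:378];cv2.imwrite("pics/w4.png",o)
print(proj(c,s["eef_pos"]-[0,0,0]))
```

```text
[0.45789706 0.31529066 0.22836789] [ 0.36515312 -0.35607927 -4.07901364]
[[262.52962077 233.4634072 ]]
```

View pics/w4.png

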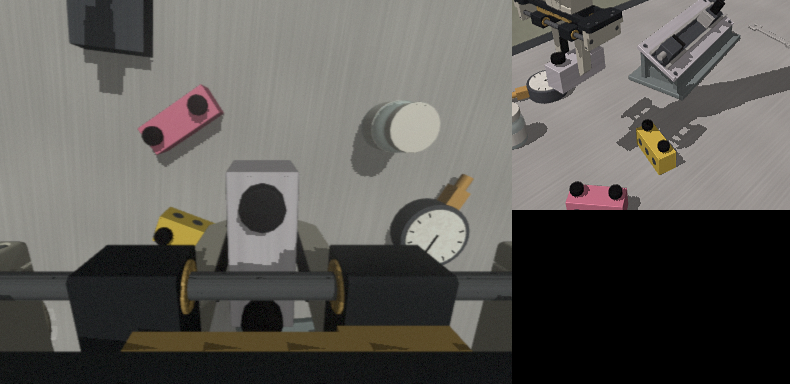

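The block is held level, with the far cap at (263,208) in the wrist view.

Run:
```python
from h import *
s=bot.sense();c=cam("wrist");p=ray(c,(262.5,208),s["eef_pos"][2]+.0435)
q=s["tcp_rot"];M=R.from_quat([q[1],q[2],q[3],q[0]]).as_matrix()
print("cap in tool",M.T@(p-s["eef_pos"]), "heading",np.arctan2(M[1,0],M[0,0]))
# targets
yaw=1.7831;C=crad(yaw);o=np.array([.5606,-.126,.0792])
T=np.c_[C[:,1],C[:,0],-C[:,2]]
print("rot tool->target rotvec/.12",R.from_matrix(M.T@T).as_rotvec()/.12)
# tool yaw first then tilt about x
for n,l in dict(place=[0,.018,.0195],hover=[0,.018,.12]).items():
    g=o+C@np.array(l);print(n,g,"now axes",dtool(g),"target axes",(T.T@(g-s["eef_pos"])/.03).round(2))
```

```text
cap in tool [ 0.03277992 -0.00023148 -0.04353982] heading 1.6860485614983998
rot tool->target rotvec/.12 [-4.377255    0.22092177 -0.78781956]
place [ 0.54727608 -0.11045858  0.0960875 ] now axes [-14.43   1.34   4.4 ] target axes [-14.5   -2.25   3.76]
hover [ 0.49815429 -0.12104688  0.18312305] now axes [-14.6   -0.33   1.5 ] target axes [-14.5   -2.25   0.41]
```

>>> {"name": "move_arm", "arguments": {
  "series": [
    [0,0,0,0,0,-0.81,0.3],
    [0,0,0,-0.9,0,0,0.3],
    [0,0,0,-0.9,0,0,0.3],
    [0,0,0,-0.9,0,0,0.3],
    [0,0,0,-0.9,0,0,0.3],
    [0,0,0,-0.76,0,0,0.3],
    [0,0,0,0,0,0,0.3],
    [0,0,0,0,0,0,0.3]
  ]
}}

```text
time: 8.75
eef_pos: [0.4601, 0.3146, 0.2279]
tcp_rot: [0.15, 0.611, 0.757, 0.178]
force: [0.4, 0.4, -2.8]
finger_gap: 0.04
grasp_force: 30.0
```

>>> {"name": "move_arm", "arguments": {
  "series": [
    [-0.9,-0.15,0.03,0,0,0,0.3],
    [-0.9,-0.15,0.03,0,0,0,0.3],
    [-0.9,-0.15,0.03,0,0,0,0.3],
    [-0.9,-0.15,0.03,0,0,0,0.3],
    [-0.9,-0.15,0.03,0,0,0,0.3],
    [-0.9,-0.15,0.03,0,0,0,0.3],
    [-0.9,-0.15,0.03,0,0,0,0.3],
    [-0.9,-0.15,0.03,0,0,0,0.3],
    [-0.9,-0.15,0.03,0,0,0,0.3],
    [-0.9,-0.15,0.03,0,0,0,0.3],
    [0,0,0,0,0,0,0.3],
    [0,0,0,0,0,0,0.3]
  ]
}}

```text
time: 9.95
eef_pos: [0.4827, 0.0397, 0.2025]
tcp_rot: [0.151, 0.614, 0.754, 0.179]
force: [-0.2, 1.1, -2.6]
finger_gap: 0.0397
grasp_force: 30.0
```

```bash
cat >> h.py <<'E'
def rel(yaw=1.7831,o=(.5606,-.126,.0792)):
    s=bot.sense();C=crad(yaw);T=np.c_[C[:,1],C[:,0],-C[:,2]];q=s["tcp_rot"];M=R.from_quat([q[1],q[2],q[3],q[0]]).as_matrix()
    print("tcp in cradle mm",(C.T@(s["eef_pos"]-o)*1e3).round(1),"rotvec left /.12",(R.from_matrix(M.T@T).as_rotvec()/.12).round(3),"F cradle",(C.T@s["force"]).round(2),"gap",s["finger_gap"],s["time"])
E
python3 - <<'E'
from h import *
rel();cv2.imwrite("pics/w5.png",bot.grab_frame("wrist")[:,:,::-1]);print(bot.sense()["qpos"])
np.savez("w5.npz",*cam("wrist"))
E
```

```text
tcp in cradle mm [ 25.9 178.4 127.4] rotvec left /.12 [-0.418  0.101 -0.05 ] F cradle [-1.27  1.08 -2.28] gap 0.03970426366463503 9.95
[ 0.06520951  0.2530884  -0.33437402  2.48715394  2.09041971  0.12117074
 -2.10135018]
```

View pics/w5.png

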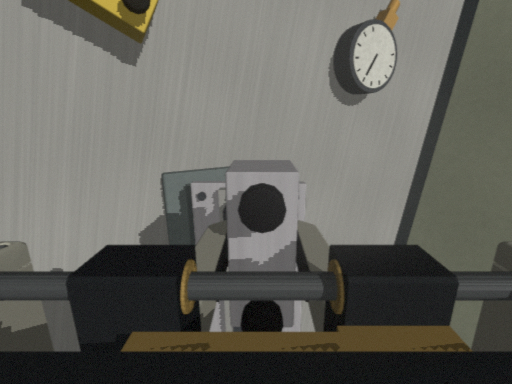

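>>> {"name": "move_arm", "arguments": {
  "series": [
    [-0.9,0.2,0,0,0,0,0.3],
    [-0.9,0.2,0,0,0,0,0.3],
    [-0.9,0.2,0,0,0,0,0.3],
    [-0.9,0.2,0,0,0,0,0.3],
    [-0.9,0.2,0,0,0,0,0.3],
    [-0.9,0.2,0,-0.1,0,0,0.3],
    [0,0,0,-0.1,0,0,0.3],
    [0,0,0,0,0,0,0.3],
    [0,0,0,0,0,0,0.3]
  ]
}}

```text
time: 10.9
eef_pos: [0.5315, -0.0718, 0.215]
tcp_rot: [0.159, 0.609, 0.754, 0.186]
force: [0.4, -0.5, -3.9]
finger_gap: 0.0401
grasp_force: 30.0
```

Run:
```python
from h import *
rel();print(bot.sense()["qpos"].round(3))
```

```text
tcp in cradle mm [ 53.2  59.1 126.2] rotvec left /.12 [-0.242  0.11   0.021] F cradle [-1.69 -0.57 -3.49] gap 0.04006150341935735 10.9
[ 0.686  0.346 -0.721  2.351  1.261  0.12  -0.968]
```

>>> {"name": "move_arm", "arguments": {
  "series": [
    [-0.7,-0.1,0.1,-0.1,0,0,0.3],
    [-0.7,-0.2,0.4,-0.1,0,0,0.3],
    [0,-0.3,0.5,-0.1,0,0,0.3],
    [0,-0.3,0.5,0,0,0,0.3],
    [0,-0.3,0.5,0,0,0,0.3],
    [0,0,0,0,0,0,0.3],
    [0,0,0,0,0,0,0.3]
  ]
}}

```text
time: 11.6
eef_pos: [0.5355, -0.1098, 0.1521]
tcp_rot: [0.166, 0.608, 0.752, 0.194]
force: [0.0, -0.5, -3.5]
finger_gap: 0.0399
grasp_force: 30.0
```

Run:
```python
from h import *
rel();print(bot.sense()["qpos"].round(3))
```

```text
tcp in cradle mm [18.2 21.1 73.7] rotvec left /.12 [-0.063  0.111  0.023] F cradle [-1.81 -0.5  -2.98] gap 0.03991398079146759 11.6
[ 0.912  0.591 -0.982  2.389  1.966  0.347 -1.545]
```

Run:
```python
from h import *
c=cam("wrist");im=bot.grab_frame("wrist")[:,:,::-1];np.savez("w6.npz",*c);cv2.imwrite("pics/w6.png",im)
C=crad(1.7831);o=np.array([.5606,-.126,.0792])
for n,l in dict(ut=[.065,.18,0],dt=[-.065,.18,0],ru_in=[.023,.18,.01],ru_out=[.031,.18,.01],rd_in=[-.023,.18,.01],rd_out=[-.031,.18,.01]).items():print(n,proj(c,o+C@np.array(l))[0].round(1))
b=bot.grab_frame("side")[:,:,::-1]
out=np.zeros((600,800,3),np.uint8);out[:400,:600]=cv2.resize(im[100:300,130:430],(600,400),interpolation=cv2.INTER_CUBIC)
out[405:600,:300]=cv2.resize(b[130:260,200:400],(300,195));cv2.imwrite("pics/c6.png",out)
```

```text
ut [323.9   4.1]
dt [155.8   4. ]
ru_in [269.7  -1.3]
ru_out [280.6  -1.3]
rd_in [207.3  -1.4]
rd_out [196.5  -1.4]
```

View pics/c6.png

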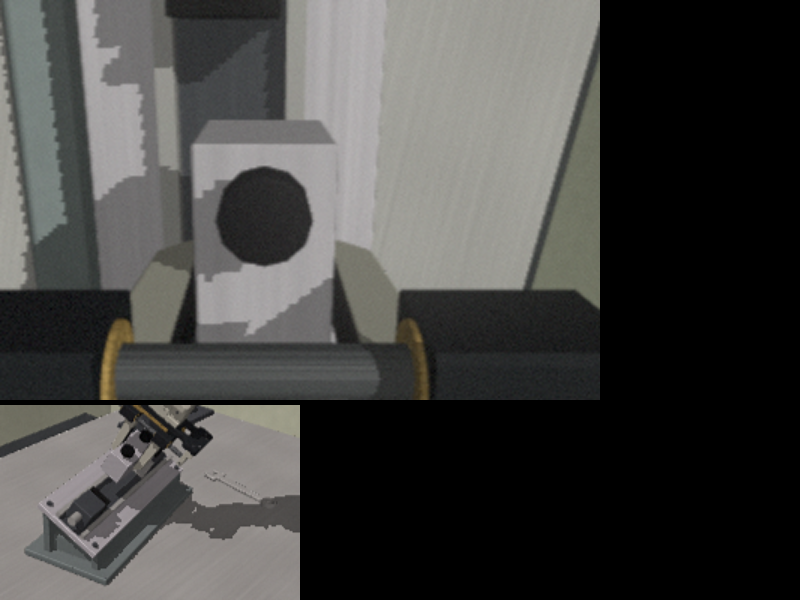

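The block is held over the channel with the stop ahead. The channel floor spans crop x of roughly 176 to 285, and the rails run nearly parallel to the block. I'll measure the residual offset and yaw from edge profiles.

Run:
```python
from h import *
z=np.load("w6.npz");W=[z[k] for k in z];im=cv2.imread("pics/w6.png").astype(float).mean(2)
im=cv2.GaussianBlur(im,(1,5),0)
C=crad(1.7831);o=np.array([.5606,-.126,.0792])
L=dict(edge_d=[-.065,0,0],rd_out=[-.031,0,.01],rd_in=[-.023,0,.01],fl_d=[-.023,0,0],ru_in=[.023,0,.01],ru_out=[.031,0,.01],edge_u=[.065,0,0])
for v in (40,80,115,140,152):
    r=[]
    for n,l in L.items():
        a,b=[proj(W,o+C@(np.array(l)+[0,y,0]))[0] for y in (.09,.18)]
        r.append((n,round(float(a[0]+(b[0]-a[0])*(v-a[1])/(b[1]-a[1])),1)))
    g=np.abs(np.gradient(im[v]));pk=[(i,int(g[i])) for i in range(150,340) if g[i]>6 and g[i]==g[i-2:i+3].max()]
    print(v,r,"\n  ",pk)
```

```text
40 [('edge_d', 159.1), ('rd_out', 198.8), ('rd_in', 209.2), ('fl_d', 211.5), ('ru_in', 269.3), ('ru_out', 279.8), ('edge_u', 321.8)] 
   [(162, 40), (193, 23), (208, 17), (274, 37), (285, 6), (327, 11)]
80 [('edge_d', 162.8), ('rd_out', 201.0), ('rd_in', 211.1), ('fl_d', 213.3), ('ru_in', 268.9), ('ru_out', 279.0), ('edge_u', 319.5)] 
   [(166, 38), (175, 22), (210, 17), (273, 34), (284, 7), (323, 7)]
115 [('edge_d', 166.0), ('rd_out', 203.0), ('rd_in', 212.7), ('fl_d', 214.8), ('ru_in', 268.6), ('ru_out', 278.3), ('edge_u', 317.5)] 
   [(153, 21), (169, 41), (177, 25), (216, 14), (273, 38), (283, 8), (321, 8)]
140 [('edge_d', 168.3), ('rd_out', 204.3), ('rd_in', 213.8), ('fl_d', 215.9), ('ru_in', 268.3), ('ru_out', 277.8), ('edge_u', 316.0)] 
   [(155, 19), (171, 39), (180, 16), (207, 13), (218, 27), (263, 6), (272, 33), (282, 7), (321, 7)]
152 [('edge_d', 169.4), ('rd_out', 205.0), ('rd_in', 214.4), ('fl_d', 216.4), ('ru_in', 268.2), ('ru_out', 277.6), ('edge_u', 315.3)] 
   [(156, 22), (172, 38), (200, 24), (208, 12), (218, 21), (262, 6), (272, 35), (282, 8), (320, 10)]
```

Run:
```python
from h import *
z=np.load("w6.npz");W=[z[k] for k in z]
L=dict(d=[-.065,0,0],ri=[.023,0,.01],ro=[.031,0,.01],u=[.065,0,0])
O={40:(162,274,285,327),80:(166,273,284,323),115:(169,273,283,321),140:(171,272,282,321),152:(172,272,282,320)}
def res(p,full=1):
    C=crad(1.7831+p[2]);o=np.array([.5606,-.126,.0792])+C@np.array([p[0],0,p[1]]);r=[]
    for j,l in enumerate(L.values()):
        a,b=[proj(W,o+C@(np.array(l)+[0,y,0]))[0] for y in (.09,.18)]
        for v in O:r.append(a[0]+(b[0]-a[0])*(v-a[1])/(b[1]-a[1])-O[v][j])
    return np.array(r)
b=least_squares(res,[0,0,0],x_scale=[.001,.001,.01]);print(b.x,b.fun.round(1))
rel()
```

```text
[ 0.00323328  0.00255728 -0.00132993] [ 0.3 -0.2 -0.1  0.1  0.2 -0.1  0.3 -0.2  0.4  0.2 -0.5 -0.5 -0.4 -0.
 -0.3 -0.2  1.2  1.  -0.6 -0.4]
tcp in cradle mm [18.9 20.3 74.4] rotvec left /.12 [-0.051  0.132  0.027] F cradle [-1.45  0.13 -2.75] gap 0.03986700740838536 11.7
```

>>> {"name": "move_arm", "arguments": {
  "series": [
    [-0.08,-0.26,0.5,-0.05,0.13,0.02,0.3],
    [0,-0.26,0.5,0,0,0,0.3],
    [0,0,0.2,0,0,0,0.3],
    [0,0,0,0,0,0,0.3],
    [0,0,0,0,0,0,0.3],
    [0,0,0,0,0,0,0.3]
  ]
}}

```text
time: 12.3
eef_pos: [0.5406, -0.113, 0.1142]
tcp_rot: [0.163, 0.607, 0.751, 0.201]
force: [0.3, -0.9, -3.6]
finger_gap: 0.0397
grasp_force: 30.0
```

```bash
python3 - <<'E'
import re
s=open("h.py").read();C_="";
from h import *
C=crad(1.7831);n=np.array([.5606,-.126,.0792])+C@np.array([.0032,0,.0026]);print(n)
s=s.replace("yaw=1.7831,o=(.5606,-.126,.0792)","yaw=1.782,o=(%.4f,%.4f,%.4f)"%tuple(n));open("h.py","w").write(s)
E
python3 -c "
from h import *
rel();print(bot.sense()['qpos'].round(2))"
```

```text
[ 0.56203825 -0.12568998  0.08305167]
tcp in cradle mm [-0.3 16.9 36.1] rotvec left /.12 [0.002 0.004 0.008] F cradle [-1.7  -0.94 -3.14] gap 0.03969362462901342 12.3
[ 0.93  0.72 -1.03  2.4   2.09  0.47 -1.62]
```

>>> {"name": "move_arm", "arguments": {
  "series": [
    [0,0,0.08,0,0,0,0.3],
    [0,0,0.08,0,0,0,0.3],
    [0,0,0.08,0,0,0,0.3],
    [0,0,0.08,0,0,0,0.3],
    [0,0,0,0,0,0,0.3],
    [0,0,0,0,0,0,0.3]
  ]
}}

```text
time: 12.9
eef_pos: [0.5448, -0.1119, 0.1048]
tcp_rot: [0.162, 0.607, 0.751, 0.201]
force: [0.7, 0.8, -3.4]
finger_gap: 0.0397
grasp_force: 30.0
```

```bash
python3 -c "
from h import *
rel()"
```

```text
tcp in cradle mm [-1.2 17.1 25.7] rotvec left /.12 [-0.006 -0.007 -0.002] F cradle [-0.97  0.64 -3.36] gap 0.03973432302026908 12.9
```

>>> {"name": "move_arm", "arguments": {
  "series": [
    [0,0.02,0.07,0,0,0,0.3],
    [0,0.02,0.07,0,0,0,0.3],
    [0,0,0,0,0,0,0.3],
    [0,0,0,0,0,0,0.3]
  ]
}}

```text
time: 13.3
eef_pos: [0.548, -0.1113, 0.1019]
tcp_rot: [0.162, 0.607, 0.751, 0.201]
force: [0.1, 1.4, -3.1]
finger_gap: 0.0396
grasp_force: 30.0
```

```bash
python3 -c "
from h import *
rel()"
```

```text
tcp in cradle mm [ 0.2 17.  21.6] rotvec left /.12 [-0.004 -0.005 -0.001] F cradle [-1.21  1.4  -2.9 ] gap 0.03964326956444881 13.3
```

>>> {"name": "move_arm", "arguments": {
  "series": [
    [0,0,0.05,0,0,0,0.3],
    [0,0,0.05,0,0,0,0.3],
    [0,0,0,0,0,0,0.3],
    [0,0,0,0,0,0,0.3]
  ]
}}

```text
time: 13.7
eef_pos: [0.5487, -0.1109, 0.1006]
tcp_rot: [0.163, 0.607, 0.752, 0.201]
force: [-16.0, -4.6, 27.4]
finger_gap: 0.0401
grasp_force: 30.0
```

```bash
python3 -c "
from h import *
rel()"
```

```text
tcp in cradle mm [ 0.2 17.2 20.1] rotvec left /.12 [0.004 0.007 0.016] F cradle [-0.7  -1.16 32.01] gap 0.04009773557479784 13.7
```

>>> {"name": "move_arm", "arguments": {
  "series": [
    [0,0,-0.035,0,0,0,0.3],
    [0,0,0,0,0,0,0.3],
    [0,0,0,0,0,0,0.46],
    [0,0,0,0,0,0,0.5],
    [0,0,0,0,0,0,0.6],
    [0,0,0,0,0,0,0.65],
    [0,0,0,0,0,0,0.65]
  ]
}}

```text
time: 14.4
eef_pos: [0.5491, -0.1111, 0.1002]
tcp_rot: [0.162, 0.607, 0.751, 0.201]
force: [-0.3, 0.1, -0.8]
finger_gap: 0.0599
grasp_force: 0.0
```

```bash
python3 -c "
from h import *
rel()"
```

```text
tcp in cradle mm [ 0.2 17.  19.6] rotvec left /.12 [-0.003 -0.005 -0.001] F cradle [-0.6   0.11 -0.54] gap 0.05987035682041311 14.4
```

>>> {"name": "move_arm", "arguments": {
  "series": [
    [0,0,-0.2,0,0,0,0.65],
    [0,0,-0.5,0,0,0,0.65],
    [0,0,-0.6,0,0,0,0.65],
    [0,0,-0.6,0,0,0,0.65],
    [0,0,-0.6,0,0,0,0.65],
    [0,0,0,0,0,0,0.65],
    [0,0,0,0,0,0,0.65]
  ]
}}

```text
time: 15.1
eef_pos: [0.5124, -0.1195, 0.1657]
tcp_rot: [0.163, 0.607, 0.751, 0.201]
force: [0.0, -0.9, -1.0]
finger_gap: 0.0608
grasp_force: 0.0
```

```bash
python3 -c "
from h import *
rel();print(bot.sense()['qpos'].round(2))
for n in('side','scene','wrist'): cv2.imwrite('pics/p_%s.png'%n,bot.grab_frame(n)[:,:,::-1])
a=cv2.imread('pics/p_side.png');b=cv2.imread('pics/p_wrist.png')
o=np.zeros((600,800,3),np.uint8);o[:330,:390]=cv2.resize(a[140:250,210:340],(390,330));o[:330,392:800]=cv2.resize(b[:330,:],(408,330));
c=cv2.imread('pics/p_scene.png');o[335:600,:300]=cv2.resize(c[175:275,180:293],(300,265));cv2.imwrite('pics/c7.png',o)
"
```

```text
tcp in cradle mm [ 0.4 16.4 95.1] rotvec left /.12 [0.001 0.012 0.002] F cradle [-0.65 -0.85 -0.76] gap 0.060823555263348726 15.1
[ 0.98  0.55 -0.99  2.41  1.98  0.28 -1.53]
```

View pics/c7.png

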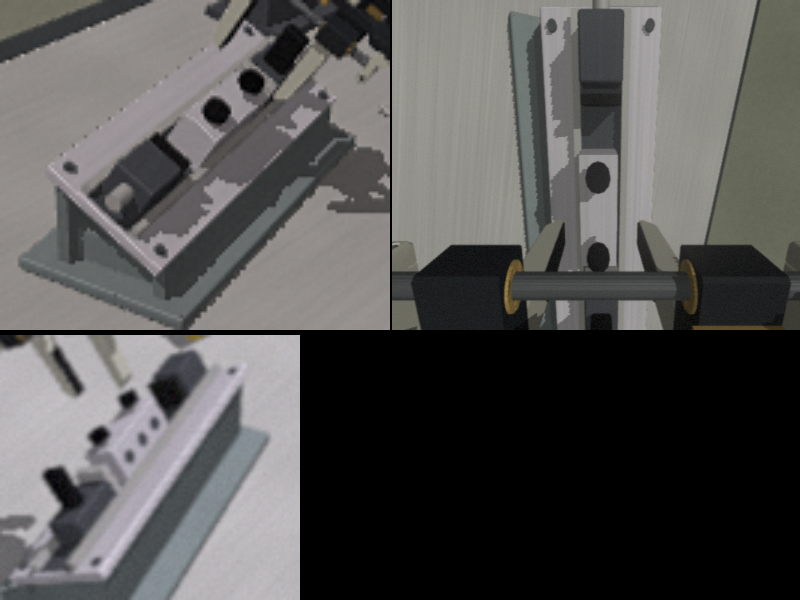

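The block lies flat in the channel between the jaw and the stop. Next I close the hand and take it behind the fin.

>>> {"name": "move_arm", "arguments": {
  "series": [
    [-0.4,0,-0.15,0,0,0,0.3],
    [-0.8,0,0,0,0,0,0],
    [-0.8,0,0,0,0,0,0],
    [-0.8,0,0,0,0,0,0],
    [-0.8,0,0,0,0,0,0],
    [-0.8,0,0,0,0,0,0],
    [-0.8,0,0,0,0,0,0],
    [0,0,0,0,0,0,0],
    [0,0,0,0,0,0,0]
  ]
}}

```text
time: 16.15
eef_pos: [0.5376, -0.2481, 0.1678]
tcp_rot: [0.163, 0.609, 0.75, 0.2]
force: [0.2, 0.4, 0.1]
finger_gap: 0.0006
grasp_force: 0.0
```

```bash
python3 -c "
from h import *
rel();print(bot.sense()['qpos'].round(2))"
```

```text
tcp in cradle mm [  -0.6 -114.6   98.1] rotvec left /.12 [-0.016  0.015 -0.022] F cradle [ 0.29  0.33 -0.06] gap 0.0005801925979532888 16.15
[ 1.2   0.62 -0.97  2.23  1.19  0.21 -0.49]
```

>>> {"name": "move_arm", "arguments": {
  "series": [
    [-0.45,0,0,0,0,0,0],
    [-0.45,0,0,0,0,0,0],
    [0,0,0,0,0,0,0],
    [0,0,0,0,0,0,0]
  ]
}}

```text
time: 16.55
eef_pos: [0.5433, -0.2732, 0.1686]
tcp_rot: [0.163, 0.607, 0.751, 0.2]
force: [-0.2, -0.0, -0.2]
finger_gap: 0.0004
grasp_force: 0.0
```

```bash
python3 -c "
from h import *
rel();print(bot.sense()['qpos'].round(2))"
```

```text
tcp in cradle mm [   0.2 -140.3   98.7] rotvec left /.12 [-0.016  0.02   0.004] F cradle [-0.28  0.03 -0.02] gap 0.00043263621669999234 16.55
[ 1.27  0.67 -1.04  2.18  1.13  0.28 -0.38]
```

>>> {"name": "move_arm", "arguments": {
  "series": [
    [0,0,0.4,0,0,0,0],
    [0,0,0.4,0,0,0,0],
    [0,0,0.4,0,0,0,0],
    [0,0,0.4,0,0,0,0],
    [0,0,0.2,0,0,0,0],
    [0,0,0,0,0,0,0],
    [0,0,0,0,0,0,0]
  ]
}}

```text
time: 17.25
eef_pos: [0.5697, -0.2677, 0.1224]
tcp_rot: [0.163, 0.607, 0.752, 0.2]
force: [0.3, 0.2, 0.2]
finger_gap: 0.0005
grasp_force: 0.0
```

```bash
python3 -c "
from h import *
rel();print(bot.sense()['qpos'].round(2))"
```

```text
tcp in cradle mm [   0.4 -140.5   45.1] rotvec left /.12 [-0.018  0.021  0.014] F cradle [0.38 0.11 0.06] gap 0.0004522851940051704 17.25
[ 1.08  0.69 -0.81  2.18  1.47  0.15 -0.72]
```

>>> {"name": "move_arm", "arguments": {
  "series": [
    [0.17,0,0,0,0,0,0],
    [0.17,0,0,0,0,0,0],
    [0.17,0,0,0,0,0,0],
    [0.17,0,0,0,0,0,0],
    [0.17,0,0,0,0,0,0],
    [0.17,0,0,0,0,0,0]
  ]
}}

```text
time: 17.85
eef_pos: [0.5637, -0.2418, 0.1226]
tcp_rot: [0.165, 0.609, 0.75, 0.198]
force: [1.3, -7.4, -1.0]
finger_gap: 0.0002
grasp_force: 3.6
```

```bash
python3 -c "
from h import *
rel();print(bot.sense()['qpos'].round(2))"
```

```text
tcp in cradle mm [ 1.000e-01 -1.139e+02  4.560e+01] rotvec left /.12 [-0.019  0.073 -0.013] F cradle [-0.72 -7.47 -0.74] gap 0.00023525679334251778 17.85
[ 1.1   0.7  -0.9   2.23  1.7   0.23 -0.99]
```

>>> {"name": "move_arm", "arguments": {
  "series": [
    [0.14,0,0,0,0,0,0],
    [0.14,0,0,0,0,0,0],
    [0.14,0,0,0,0,0,0],
    [0.14,0,0,0,0,0,0],
    [0.14,0,0,0,0,0,0],
    [0.14,0,0,0,0,0,0]
  ]
}}

```text
time: 18.45
eef_pos: [0.5587, -0.2188, 0.1226]
tcp_rot: [0.166, 0.61, 0.75, 0.197]
force: [0.7, -9.3, 3.4]
finger_gap: 0.0004
grasp_force: 5.2
```

```bash
python3 -c "
from h import *
rel();print(bot.sense()['qpos'].round(2))"
```

```text
tcp in cradle mm [  0.1 -90.3  45.6] rotvec left /.12 [-0.021  0.098 -0.021] F cradle [ 0.62 -9.24  3.57] gap 0.0004401555802242072 18.45
[ 1.11  0.72 -0.98  2.26  1.78  0.31 -1.11]
```

>>> {"name": "move_arm", "arguments": {
  "series": [
    [0.07,0,0,0,0,0,0],
    [0.07,0,0,0,0,0,0],
    [0.07,0,0,0,0,0,0]
  ]
}}

```text
time: 18.75
eef_pos: [0.5574, -0.2126, 0.1226]
tcp_rot: [0.166, 0.61, 0.75, 0.197]
force: [-0.2, -11.3, 4.5]
finger_gap: 0.0002
grasp_force: 5.2
```

>>> {"name": "move_arm", "arguments": {
  "series": [
    [0.07,0,0,0,0,0,0],
    [0.07,0,0,0,0,0,0]
  ]
}}

```text
time: 18.95
eef_pos: [0.5565, -0.2085, 0.1226]
tcp_rot: [0.166, 0.61, 0.75, 0.197]
force: [-0.6, -11.3, 5.4]
finger_gap: 0.0001
grasp_force: 5.3
```

```bash
python3 -c "
from h import *
rel();print(bot.sense()['qpos'].round(2))"
```

```text
tcp in cradle mm [  0.1 -79.8  45.6] rotvec left /.12 [-0.021  0.099 -0.02 ] F cradle [  0.15 -10.88   6.19] gap 0.00013733818608686676 18.95
[ 1.1   0.73 -1.01  2.28  1.81  0.34 -1.15]
```

>>> {"name": "move_arm", "arguments": {
  "series": [
    [0.07,0,0,0,0,0,0],
    [0.07,0,0,0,0,0,0]
  ]
}}

```text
time: 19.15
eef_pos: [0.5556, -0.2044, 0.1226]
tcp_rot: [0.166, 0.61, 0.75, 0.197]
force: [0.4, -11.0, 5.6]
finger_gap: 0.0002
grasp_force: 5.3
```

>>> {"name": "move_arm", "arguments": {
  "series": [
    [0.07,0,0,0,0,0,0]
  ]
}}

```text
time: 19.25
eef_pos: [0.5552, -0.2024, 0.1226]
tcp_rot: [0.166, 0.61, 0.75, 0.197]
force: [-1.9, -11.4, 5.9]
finger_gap: 0.0004
grasp_force: 5.3
```

>>> {"name": "move_arm", "arguments": {
  "series": [
    [0.07,0,0,0,0,0,0]
  ]
}}

```text
time: 19.35
eef_pos: [0.5548, -0.2004, 0.1226]
tcp_rot: [0.166, 0.61, 0.75, 0.197]
force: [-2.6, -10.9, 6.1]
finger_gap: 0.0008
grasp_force: 5.4
```

>>> {"name": "move_arm", "arguments": {
  "series": [
    [0.07,0,0,0,0,0,0],
    [0.07,0,0,0,0,0,0]
  ]
}}

```text
time: 19.55
eef_pos: [0.5538, -0.1962, 0.1225]
tcp_rot: [0.166, 0.61, 0.75, 0.197]
force: [-1.6, -11.5, 7.7]
finger_gap: 0.0006
grasp_force: 5.4
```

>>> {"name": "move_arm", "arguments": {
  "series": [
    [0.07,0,0,0,0,0,0],
    [0.07,0,0,0,0,0,0]
  ]
}}

```text
time: 19.75
eef_pos: [0.5531, -0.1926, 0.1226]
tcp_rot: [0.167, 0.61, 0.75, 0.197]
force: [-2.3, -14.2, 8.1]
finger_gap: 0.0004
grasp_force: 6.9
```

>>> {"name": "move_arm", "arguments": {
  "series": [
    [0.07,0,0,0,0,0,0]
  ]
}}

```text
time: 19.85
eef_pos: [0.5528, -0.1915, 0.1226]
tcp_rot: [0.167, 0.61, 0.749, 0.196]
force: [-2.3, -17.5, 10.3]
finger_gap: 0.0004
grasp_force: 8.1
```

>>> {"name": "move_arm", "arguments": {
  "series": [
    [0.05,0,0,0,0,0,0],
    [0,0,0,0,0,0,0]
  ]
}}

```text
time: 20.05
eef_pos: [0.5526, -0.1907, 0.1226]
tcp_rot: [0.167, 0.61, 0.749, 0.196]
force: [-1.8, -16.1, 9.5]
finger_gap: 0.0004
grasp_force: 8.0
```

```bash
python3 -c "
from h import *
rel();print(bot.sense()['qpos'].round(2))"
```

```text
tcp in cradle mm [ -0.  -61.6  45.6] rotvec left /.12 [-0.024  0.134 -0.031] F cradle [  0.29 -15.32  10.78] gap 0.000419432467170391 20.05
[ 1.1   0.74 -1.06  2.31  1.85  0.4  -1.23]
```

>>> {"name": "move_arm", "arguments": {
  "series": [
    [0.06,0,0,0,0,0,0],
    [0,0,0,0,0,0,0]
  ]
}}

```text
time: 20.25
eef_pos: [0.5524, -0.1897, 0.1226]
tcp_rot: [0.168, 0.611, 0.749, 0.195]
force: [-2.8, -18.1, 9.6]
finger_gap: 0.0005
grasp_force: 9.0
```

```bash
python3 -c "
from h import *
rel()"
```

```text
tcp in cradle mm [ -0.  -60.6  45.6] rotvec left /.12 [-0.025  0.147 -0.035] F cradle [ -0.84 -17.12  11.55] gap 0.0005015598336185102 20.25
```

>>> {"name": "move_arm", "arguments": {
  "series": [
    [0.05,0,0,0,0,0,0],
    [0,0,0,0,0,0,0],
    [0,0,0,0,0,0,0]
  ]
}}

```text
time: 20.55
eef_pos: [0.5522, -0.189, 0.1226]
tcp_rot: [0.168, 0.611, 0.748, 0.195]
force: [-2.2, -20.8, 10.4]
finger_gap: 0.0005
grasp_force: 9.9
```

>>> {"name": "move_arm", "arguments": {
  "series": [
    [-0.1,0,0,0,0,0,0],
    [-0.1,0,0,0,0,0,0],
    [-0.2,0,0,0,0,0,0],
    [-0.4,0,0,0,0,0,0],
    [-0.4,0,0,0,0,0,0],
    [0,0,0,0,0,0,0],
    [0,0,0,0,0,0,0]
  ]
}}

```text
time: 21.25
eef_pos: [0.5584, -0.2158, 0.122]
tcp_rot: [0.163, 0.608, 0.751, 0.2]
force: [-0.1, 0.0, 0.0]
finger_gap: 0.0005
grasp_force: 0.0
```

```bash
python3 -c "
from h import *
rel();
for n in('side','wrist'): cv2.imwrite('pics/q_%s.png'%n,bot.grab_frame(n)[:,:,::-1])
"
```

```text
tcp in cradle mm [  0.  -87.4  44.9] rotvec left /.12 [-0.017  0.027  0.001] F cradle [-0.09  0.06  0.11] gap 0.0004943446052508685 21.25
```

Let go. A light touch test shows whether the slide stayed where I left it: I approach to just short of the release point.

>>> {"name": "move_arm", "arguments": {
  "series": [
    [0.25,0,0,0,0,0,0],
    [0.25,0,0,0,0,0,0],
    [0.15,0,0,0,0,0,0],
    [0.1,0,0,0,0,0,0],
    [0.05,0,0,0,0,0,0],
    [0,0,0,0,0,0,0]
  ]
}}

```text
time: 21.95
eef_pos: [0.5535, -0.1927, 0.1218]
tcp_rot: [0.163, 0.608, 0.751, 0.199]
force: [-0.4, -0.3, 0.4]
finger_gap: 0.0006
grasp_force: 0.0
```

```bash
python3 -c "
from h import *
rel()"
```

```text
tcp in cradle mm [  0.  -63.7  44.7] rotvec left /.12 [-0.017  0.029  0.001] F cradle [-0.23 -0.21  0.61] gap 0.0005658357275562821 21.95
```

>>> {"name": "move_arm", "arguments": {
  "series": [
    [0.05,0,0,0,0,0,0],
    [0,0,0,0,0,0,0]
  ]
}}

```text
time: 22.15
eef_pos: [0.5533, -0.1914, 0.1218]
tcp_rot: [0.163, 0.608, 0.751, 0.199]
force: [0.5, -1.0, 0.3]
finger_gap: 0.0002
grasp_force: 0.0
```

>>> {"name": "move_arm", "arguments": {
  "series": [
    [0.03,0,0,0,0,0,0],
    [0,0,0,0,0,0,0]
  ]
}}

```text
time: 22.35
eef_pos: [0.5531, -0.1905, 0.1218]
tcp_rot: [0.163, 0.608, 0.751, 0.199]
force: [0.3, -0.3, 0.2]
finger_gap: 0.0007
grasp_force: 0.0
```

>>> {"name": "move_arm", "arguments": {
  "series": [
    [0.03,0,0,0,0,0,0],
    [0,0,0,0,0,0,0]
  ]
}}

```text
time: 22.55
eef_pos: [0.5529, -0.1896, 0.1218]
tcp_rot: [0.163, 0.608, 0.751, 0.199]
force: [0.3, -0.0, -0.3]
finger_gap: 0.0003
grasp_force: 0.0
```

>>> {"name": "move_arm", "arguments": {
  "series": [
    [-0.3,0,0,0,0,0,0],
    [-0.5,0,0,0,0,0,0],
    [-0.5,0,-0.3,0,0,0,0],
    [0,0,-0.7,0,0,0,0],
    [0,0,-0.7,0,0,0,0],
    [0,0,0,0,0,0,0],
    [0,0,0,0,0,0,0],
    [0,0,0,0,0,0,0]
  ]
}}

```text
time: 23.35
eef_pos: [0.5379, -0.2328, 0.1626]
tcp_rot: [0.163, 0.608, 0.751, 0.199]
force: [0.4, -1.2, -0.4]
finger_gap: 0.0004
grasp_force: 0.0
```

```bash
python3 -c "
from h import *
rel();print(bot.close_job())"
```

```text
tcp in cradle mm [ -0.1 -99.6  91.9] rotvec left /.12 [-0.02   0.031 -0.   ] F cradle [-0.1  -1.29 -0.38] gap 0.00037950398506516475 23.35
the job is handed in; nothing more can be done
None
```

I laid the block in the channel and clamped it against the sprung stop, the pad pressed in by about 5 mm going by the push force. The slide stayed put when I let go, the arm is clear of everything, and I handed the job in at about 23 s; no verdict came back.

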